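# Fill the colour-coded rebuild kit tray

## Task

Pack the grey kit tray for the spindle rebuild: the ball bearing in the middle of the yellow compartment, the brass bush on green, the smooth black ring on white and the split shaft clamp with four black screws on blue. Set each part down gently, do not drop it, flat or upright just as it stood on the bench. The toothed pulley and the plain bored block with one black screw on top are not in this kit: leave them where they are.

Things in the scene. Friction and masses are not known exactly. Their poses are not given: they have to be found in the camera images.
- bearing_mid (a point): sealed ball bearing lying flat, silver steel with a black seal ring round its hole, 52 mm diameter, 15 mm high; point at its centre, 7.5 mm above its underside; z up. Goes on yellow
- bush_mid (a point): brass-coloured flanged bush standing on its flange, 34 mm high: flange 38 mm diameter and 8 mm high at the bottom, tube 28 mm diameter above it; point at its centre, 17 mm above its underside; z up. Goes on green
- ring_mid (a point): smooth black ring with no teeth, lying flat, 63 mm diameter, 22 mm high; point at its centre, 11 mm above its underside; z up. Goes on white
- clamp_mid (a point): grey aluminium split shaft clamp, a block with a horizontal slit, a brass-lined bore and four black screw heads on top; 46 (its x) x 56 (its y) mm, body 50 mm high, 55 mm with the screw heads; point at its centre, 27.5 mm above its underside; x across the 46 mm faces (grip there), z up. Goes on blue
- pulley_mid (a point): LOOK-ALIKE, not to be moved: black toothed belt pulley with a grey hub face, 66 mm diameter, 26 mm high; point at its centre, 13 mm above its underside
- block_mid (a point): LOOK-ALIKE, not to be moved: plain grey steel block with a bore and a single black screw on top, 43 x 50 x 51 mm; point at its centre, 25.5 mm above its underside
- yellow_spot (a point): centre of the top of the yellow square insert (92 x 92 x 3 mm) of the kit tray; lies 7 mm above the bench, z up, x and y along the tray's sides. The grey tray is fixed to the bench, 222 mm square, 2 x 2 compartments 108 mm from centre to centre, each with an insert of another colour (yellow, green, white, blue); the ribs between them stand 3 mm and the outer rim 5 mm above the inserts. Tray place and turn and the order of the colours vary
- green_spot (a point): centre of the top of the green square insert (92 x 92 x 3 mm) of the kit tray; lies 7 mm above the bench, z up, x and y along the tray's sides. The grey tray is fixed to the bench, 222 mm square, 2 x 2 compartments 108 mm from centre to centre, each with an insert of another colour (yellow, green, white, blue); the ribs between them stand 3 mm and the outer rim 5 mm above the inserts. Tray place and turn and the order of the colours vary
- white_spot (a point): centre of the top of the white square insert (92 x 92 x 3 mm) of the kit tray; lies 7 mm above the bench, z up, x and y along the tray's sides. The grey tray is fixed to the bench, 222 mm square, 2 x 2 compartments 108 mm from centre to centre, each with an insert of another colour (yellow, green, white, blue); the ribs between them stand 3 mm and the outer rim 5 mm above the inserts. Tray place and turn and the order of the colours vary
- blue_spot (a point): centre of the top of the blue square insert (92 x 92 x 3 mm) of the kit tray; lies 7 mm above the bench, z up, x and y along the tray's sides. The grey tray is fixed to the bench, 222 mm square, 2 x 2 compartments 108 mm from centre to centre, each with an insert of another colour (yellow, green, white, blue); the ribs between them stand 3 mm and the outer rim 5 mm above the inserts. Tray place and turn and the order of the colours vary
There are look-alikes about, which are no part of the job. Leave any purple look-alike of the part that bears clamp_mid alone.

How it is judged (in metres and radians):
At the end, for the whole second after the job is handed in: Bearing on yellow, bush on green, ring on white, clamp on blue, each within 15 mm of its insert's middle, resting on it (height within 4 mm), tilted under 0.15 rad, released and at rest. Pulley and bored block upright (0.15 rad), within 20 mm of where they stood (horizontal distance between bearing_mid and yellow_spot below 0.015 m and z of bearing_mid in the frame of yellow_spot between 0.0035 and 0.0115 m and angle between each of bearing_mid, bush_mid, ring_mid, clamp_mid, pulley_mid, block_mid's own z axis and vertical below 0.15 rad and linear speed of each of bearing, bush, ring, clamp below 0.02 m/s and horizontal distance between bush_mid and green_spot below 0.015 m and z of bush_mid in the frame of green_spot between 0.013 and 0.021 m and horizontal distance between ring_mid and white_spot below 0.015 m and z of ring_mid in the frame of white_spot between 0.007 and 0.015 m and horizontal distance between clamp_mid and blue_spot below 0.015 m and z of clamp_mid in the frame of blue_spot between 0.0235 and 0.0315 m and distance of each of pulley_mid, block_mid from where it was at the start of the episode below 0.02 m); the robot touches nothing.
It fails at once if a kit part is dropped or slammed onto its insert (faster than 0.7 m/s within 25 mm of it; a free fall of about 25 mm) ((horizontal distance between bearing_mid and yellow_spot below 0.045 m and z of bearing_mid in the frame of yellow_spot below 0.0325 m and linear speed of bearing above 0.7 m/s) or (horizontal distance between bush_mid and green_spot below 0.045 m and z of bush_mid in the frame of green_spot below 0.042 m and linear speed of bush above 0.7 m/s) or (horizontal distance between ring_mid and white_spot below 0.045 m and z of ring_mid in the frame of white_spot below 0.036 m and linear speed of ring above 0.7 m/s) or (horizontal distance between clamp_mid and blue_spot below 0.045 m and z of clamp_mid in the frame of blue_spot below 0.0525 m and linear speed of clamp above 0.7 m/s)).
It fails at once if the toothed pulley or the bored block is moved more than 20 mm (distance of any of pulley_mid, block_mid from where it was at the start of the episode above 0.02 m).
It also fails if it takes over 102 s, if anything falls off the work surface, if the arm or the gripper's body presses on something with over 40 N, if the wrist force passes 120 N, or if a joint passes its speed limit or range.

## Robot

A 6-joint arm with a two-finger parallel gripper is mounted at the origin on the work surface; the furniture and walls round the work are solid. World frame = base frame: x ahead of the robot, y to its left, z up, the work surface at z = 0. Lengths are in mm, angles in rad, forces in N, time in s.
With the tool pointing down it reaches from about 350 to 725 mm from the base axis. Payload 6 kg.
Tool frame: the origin (TCP) lies between the finger pads; the fingertips stand 14 mm ahead of it and the grasp point (between the pads) lies 5 mm behind it; y points along the fingers, z is the direction in which the jaws open and shut, and the axes are right-handed (so a half turn about y gives the same grasp; the last joint's range is limited). The gripper opens to 85 mm and grips with 20 to 120 N. Pads are 22 mm wide; open, the fingers measure 114 mm over their backs; the gripper's body (76 mm by 85 mm) begins 54 mm behind the grasp point. The pads swing forward as they close: fully open they stand 13 mm farther back than shut.
Start: joints at [1.517, 0.04, 0.085, 0, -1.615, -0.334], TCP at [226.864, 555.435, 245.261] pointing down, gripper open.
Joint ranges: [-2.56, 2.56], [-1.29, 2.01], [-1.08, 1.49], [-3.29, 1.98], [-2.81, -0.18], [-2.99, 2.99]. Speed limits (rad/s): [2.57, 2.57, 3.01, 3.14, 3.14, 3.14].

## Interface

Orientations are given as [roll, pitch, yaw] about the fixed x, y, z axes, in that order (R = Rz(yaw) Ry(pitch) Rx(roll)).
In Python, from rig import ctrl, grab_frame, get_calibration gives the robot as it stands.
- The arm moves only by the tool servo_tool, never from a script. Its arguments are lists of equal length, an entry for each row: "angular": the turn, a rotation vector about the tool's x, y, z in rad, a list of three; "translation": the shift along the tool's x, y, z in cm, a list of three; "grip": the finger opening in cm, from 0 to 8.54. In form: {"angular": [[rx, ry, rz], ...], "translation": [[tx, ty, tz], ...], "grip": [grip, ...]}. A call has exactly 5 rows; each row is the pose to reach, as a shift and turn from the pose commanded when the call began, along the tool's axes at that moment; what a row does not reach only later rows make up. A row lasts 1/8 s, in which the tool goes at most 62.5 mm and 10.7 degrees, less where a joint would pass 70% of its speed; a pose out of reach is approached as far as the arm can. A call with a gripper value outside its range is refused whole. The fingers move at their own pace and stop on an object; "squeeze" is the grip in N (left out, the last holds). Time passes only in rows, so rows that repeat a pose let the fingers close, or fill a call up. It gives the time, the measured TCP pose, the force and the opening at its end, in the units of the state.
- ctrl.read_state(): the state, without advancing time (a new reading comes with each control period).
- grab_frame(name): name is "side" or "top" or "wrist"; returns (picture, depth): 400x640x3 uint8, red, green, blue; 400x640 float32, mm along the optical axis (not along the pixel's ray), 0 where there is no reading.
- get_calibration(name): a dict with "camera_matrix" (3x3 intrinsics, pixels), "cam_to_world" (4x4, takes a point from camera to world coordinates); the wrist camera has in their place "T_tool_cam" (4x4, takes a point from camera to tool coordinates, whose origin is the TCP and whose axes are the tool frame's). Camera axes: x right, y up, looking along -z (the intrinsics and any distortion apply to the point x, -y, -z); pixel columns grow to the right and rows downward; lengths in mm; the calibration is good to about 2 mm. A picture is of the moment at which its call begins: read the wrist's pose just before it. get_calibration takes no time and is no camera call.
- ctrl.finish_job(): hands the job in, once; it reports no verdict.
The state is a dict: "time": time; "joint_positions": joint angles; "joint_velocities": joint speeds; "joint_torque": joint torques, N m; "tcp_pos": TCP position; "ee_rot": TCP orientation; "wrist_force": force on the tool from outside, world axes, zero at the start; "torque": the same for the moment, N m; "width": finger opening in mm.
Only numpy, scipy, OpenCV 4.12 (cv2) and the standard library are available. Lean on these libraries where they do the work, as an engineer would, in place of code of your own. Each camera call takes 0.05 s, during which the arm holds its last target.

## Working session

There is one attempt and no reset: what is moved stays moved. The work goes in short steps, Python scripts to look and compute and a tool call to move; the robot and the scene stay as the last step left them, time stands still between calls to the robot, and variables do not carry over. Pictures are saved under pics/ and viewed, and the job is handed in when it is done.

Besides the shell and the picture viewer there is one more tool, called after ">>>" by a JSON object that holds its "fn" and its "kwargs". servo_tool: Moves the arm, as the interface text tells. Its arguments: {"type":"object","properties":{"angular":{"type":"array"},"translation":{"type":"array"},"grip":{"type":"array"},"squeeze":{"type":"number"}},"required":["angular","translation","grip"]}

```bash
ls; mkdir -p pics
python3 - <<'E'
from rig import ctrl, grab_frame, get_calibration
import cv2,numpy as np
np.set_printoptions(precision=3,suppress=True)
print(ctrl.read_state())
for n in("top","side","wrist"):
    c=get_calibration(n);print(n,c)
    if n!="wrist":
        p,d=grab_frame(n);cv2.imwrite(f"pics/{n}0.png",p[:,:,::-1]);np.save(f"{n}_d.npy",d);np.save(f"{n}_p.npy",p)
E
```

```text
pics
{'time': 0.0, 'joint_positions': array([ 1.517,  0.041,  0.084, -0.   , -1.616, -0.334]), 'joint_velocities': array([ 0.001, -0.001,  0.001, -0.001, -0.   , -0.001]), 'joint_torque': array([  0.   , -36.822,  34.739,   6.932,  -0.006,  -0.   ]), 'tcp_pos': array([226.684, 555.194, 244.248]), 'ee_rot': array([-1.569,  0.   ,  2.754]), 'wrist_force': array([ 0.29 , -0.473,  0.097]), 'torque': array([0.029, 0.003, 0.032]), 'width': 85.24420234279994}
top {'camera_matrix': array([[479.471,   0.   , 314.492],
       [  0.   , 479.471, 196.673],
       [  0.   ,   0.   ,   1.   ]]), 'cam_to_world': array([[  -0.029,    0.987,   -0.16 ,  323.697],
       [  -1.   ,   -0.028,    0.009,  -61.281],
       [   0.004,    0.16 ,    0.987, 1059.436],
       [   0.   ,    0.   ,    0.   ,    1.   ]])}
side {'camera_matrix': array([[501.037,   0.   , 321.479],
       [  0.   , 501.037, 188.685],
       [  0.   ,   0.   ,   1.   ]]), 'cam_to_world': array([[    0.986,     0.046,    -0.16 ,   254.317],
       [   -0.166,     0.366,    -0.916, -1376.112],
       [    0.016,     0.929,     0.369,   587.863],
       [    0.   ,     0.   ,     0.   ,     1.   ]])}
wrist {'camera_matrix': array([[301.103,   0.   , 318.4  ],
       [  0.   , 301.103, 199.318],
       [  0.   ,   0.   ,   1.   ]]), 'T_tool_cam': array([[   0.   ,   -0.96 ,   -0.279,  -69.913],
       [  -0.   ,    0.279,   -0.96 , -128.601],
       [   1.   ,    0.   ,    0.   ,    0.571],
       [   0.   ,    0.   ,    0.   ,    1.   ]])}
```

View pics/top0.png

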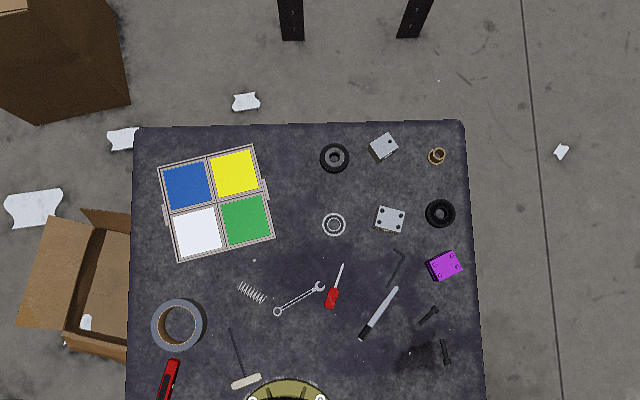

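View pics/side0.png

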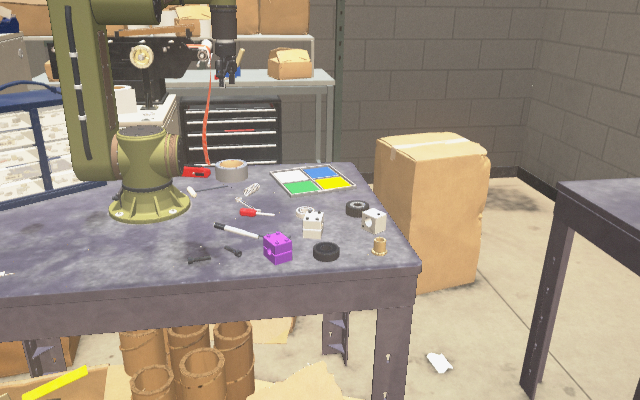

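```bash
cat > h.py <<'E'
import numpy as np,cv2
from rig import ctrl, grab_frame, get_calibration
np.set_printoptions(precision=2,suppress=True)
def ray(cal,T,uv):
    K=cal["camera_matrix"];uv=np.asarray(uv,float).reshape(-1,2)
    c=np.c_[(uv[:,0]-K[0,2])/K[0,0],-(uv[:,1]-K[1,2])/K[1,1],-np.ones(len(uv))]
    return c@T[:3,:3].T,T[:3,3]
def onz(cal,T,uv,z):
    d,o=ray(cal,T,uv);s=(z-o[2])/d[:,2];return o+d*s[:,None]
def withd(cal,T,uv,dep):
    d,o=ray(cal,T,uv);return o+d*np.asarray(dep).reshape(-1,1)
def proj(cal,T,P):
    K=cal["camera_matrix"];c=(np.asarray(P,float).reshape(-1,3)-T[:3,3])@T[:3,:3]
    return np.c_[K[0,0]*c[:,0]/-c[:,2]+K[0,2],K[1,1]*c[:,1]/c[:,2]+K[1,2]]
E
python3 - <<'E'
from h import *
p=np.load("top_p.npy");d=np.load("top_d.npy")
c=get_calibration("top");T=c["cam_to_world"]
a=p[125:285,310:470];cv2.imwrite("pics/crop1.png",cv2.resize(a,(800,800),interpolation=cv2.INTER_CUBIC)[:600,:,::-1])
cv2.imwrite("pics/crop1.png",cv2.resize(a,(600,600),interpolation=cv2.INTER_CUBIC)[:,:,::-1])
H=np.zeros(d.shape)
v,u=np.mgrid[:400,:640]
P=withd(c,T,np.c_[u.ravel(),v.ravel()],d.ravel()).reshape(400,640,3)
np.save("P.npy",P)
print("bench z",[P[y,x] for x,y in((300,250),(360,190),(420,180))])
m=((P[:,:,2]>6)&(P[:,:,2]<120)&(d>0)).astype(np.uint8)
m[:, :300]=0;m[:, 475:]=0;m[:125]=0;m[300:]=0
n,l,s,ce=cv2.connectedComponentsWithStats(m)
for i in range(1,n):
    if s[i,4]<60: continue
    q=P[l==i];print(i,s[i],ce[i],"zmax",np.percentile(q[:,2],95),"mean",q.mean(0))
hsv=cv2.cvtColor(p,cv2.COLOR_RGB2HSV)
for nm,lo,hi in(("y",(22,120,120),(35,255,255)),("g",(45,120,60),(80,255,255)),("b",(100,150,60),(120,255,255)),("w",(0,0,225),(180,30,255))):
    k=cv2.inRange(hsv,lo,hi);k[:140]=0;k[270:]=0;k[:,:150]=0;k[:,285:]=0
    n2,l2,s2,c2=cv2.connectedComponentsWithStats(k);i=1+s2[1:,4].argmax()
    w=onz(c,T,np.argwhere(l2==i)[:,::-1],7)
    r=cv2.minAreaRect(w[:,:2].astype(np.float32));print(nm,s2[i],w.mean(0),r)
E
```

```text
bench z [array([377.28, -35.31,  -2.45]), array([ 507.48, -173.33,   -1.31]), array([ 526.09, -309.13,    1.09])]
6 [367 132  32  31 565] [382.39 146.99] zmax 50.62492904871738 mean [ 593.8  -221.79   42.73]
8 [320 143  29  31 661] [333.98 157.65] zmax 29.257781060808156 mean [ 577.26 -116.11   25.01]
9 [428 147  18  17 188] [436.59 154.79] zmax 35.88047181273867 mean [ 577.71 -344.34   23.64]
24 [425 199  31  29 612] [439.97 213.04] zmax 24.06992771743751 mean [ 447.77 -343.61   20.24]
26 [372 205  33  29 677] [388.26 219.47] zmax 54.363475412612246 mean [ 433.93 -225.43   46.69]
27 [322 213  24  24 349] [333.43 224.19] zmax 17.656815901124173 mean [ 430.54 -110.18   14.3 ]
40 [424 250  39  32 742] [443.15 265.42] zmax 54.411930794845674 mean [ 334.13 -335.33   46.11]
48 [326 263  18  37 200] [334.5  286.94] zmax 25.260088394275215 mean [ 295.81 -107.57   19.09]
64 [384 285  15  15  94] [391.9  292.77] zmax 15.484175955115255 mean [ 279.66 -230.48   12.08]
y [ 210  149   49   49 1624] [552.48 108.62   7.  ] ((552.8109130859375, 108.64014434814453), (90.47270202636719, 91.37570190429688), 12.810235023498535)
g [ 221  195   49   50 1687] [446.97  84.35   7.  ] ((447.4394226074219, 84.5732650756836), (90.73747253417969, 90.91302490234375), 13.171076774597168)
b [ 163  161   49   49 1629] [527.98 213.56   7.  ] ((528.5879516601562, 213.59033203125), (90.56034851074219, 91.14720153808594), 12.854476928710938)
w [ 173  207   49   51 1723] [423.05 189.66   7.  ] ((423.3489074707031, 189.58950805664062), (90.83908081054688, 91.12076568603516), 12.895809173583984)
```

View pics/crop1.png

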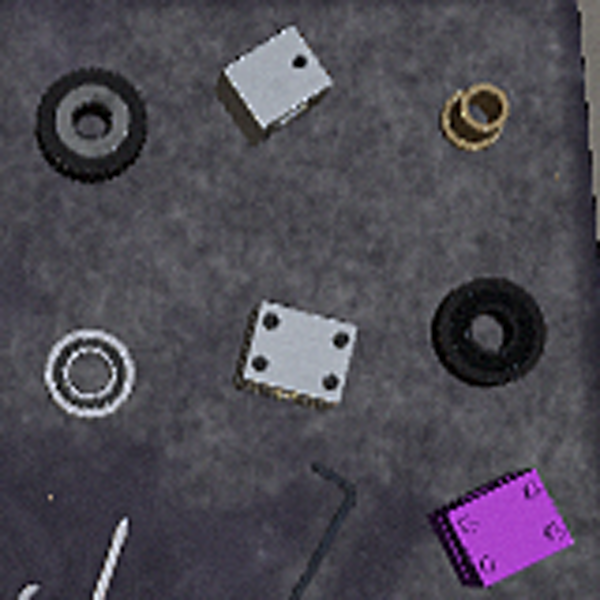

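Run:
```python
from h import *
p=np.load("top_p.npy");P=np.load("P.npy")
c=get_calibration("top");T=c["cam_to_world"]
g=cv2.cvtColor(p,cv2.COLOR_RGB2GRAY)
def box(x,y,r=24):
    m=np.zeros(g.shape,bool);m[y-r:y+r,x-r:x+r]=1;return m
# clamp/block top: bright & high
for nm,x,y,zt in(("clamp",390,219,50),("block",383,147,51)):
    m=(box(x,y)&(P[:,:,2]>44)&(g>140)).astype(np.uint8)
    m=cv2.morphologyEx(m,cv2.MORPH_CLOSE,np.ones((5,5)))
    w=onz(c,T,np.argwhere(m)[:,::-1],zt)[:,:2]
    print(nm,cv2.minAreaRect(w.astype(np.float32)),w.mean(0),w.shape)
for nm,x,y,zt,lo in(("bearing",334,224,15,11),("ring",440,213,22,16),("pulley",334,158,26,16),("bush",437,155,34,28)):
    m=box(x,y)&(P[:,:,2]>lo)
    w=onz(c,T,np.argwhere(m)[:,::-1],zt)[:,:2].astype(np.float32)
    print(nm,cv2.minEnclosingCircle(w),w.mean(0),len(w))
    w=P[m];print("   depth pts",(w.min(0)+w.max(0))/2,np.percentile(w[:,2],90))
m=(box(334,224)&(g>150));w=onz(c,T,np.argwhere(m)[:,::-1],15)[:,:2].astype(np.float32);print("bearing bright",cv2.minEnclosingCircle(w))
m=(box(440,213)&(g<60));
hsv=cv2.cvtColor(p,cv2.COLOR_RGB2HSV)
m=box(437,155,16)&(cv2.inRange(hsv,(10,70,40),(28,255,255))>0);print("bush px",np.argwhere(m)[:,::-1].min(0),np.argwhere(m)[:,::-1].max(0))
w=onz(c,T,np.argwhere(m)[:,::-1],8)[:,:2].astype(np.float32);print(cv2.minEnclosingCircle(w))
a=p[135:175,417:457];cv2.imwrite("pics/bush.png",cv2.resize(a,(400,400),interpolation=cv2.INTER_CUBIC)[:,:,::-1])
```

```text
clamp ((435.8309631347656, -228.08033752441406), (55.32797622680664, 45.39787292480469), 73.2733383178711) [ 435.76 -228.1 ] (559, 2)
block ((596.3430786132812, -223.37353515625), (40.67137145996094, 48.74135971069336), 31.351036071777344) [ 596.35 -223.3 ] (410, 2)
bearing ((432.1484375, -112.79936218261719), 56.02086639404297) [ 430.56 -110.54] 336
   depth pts [389.47 -98.42 535.24] 17.470788696149498
ring ((455.48480224609375, -347.3486633300781), 63.45545959472656) [ 448.16 -344.28] 573
   depth pts [ 401.44 -219.06  537.72] 23.589434108997192
pulley ((589.2709350585938, -111.69835662841797), 45.09873580932617) [ 578.28 -116.1 ] 632
   depth pts [ 467.52 -104.4   537.83] 28.79853465810684
bush ((598.0550537109375, -335.596435546875), 50.20095443725586) [ 578.45 -344.92] 100
   depth pts [ 458.12 -211.19  543.96] 37.87228052252769
bearing bright ((430.8990478515625, -110.27632904052734), 25.759746551513672)
bush px [427 147] [445 164]
((579.3919677734375, -349.52276611328125), 22.64937973022461)
```

View pics/bush.png

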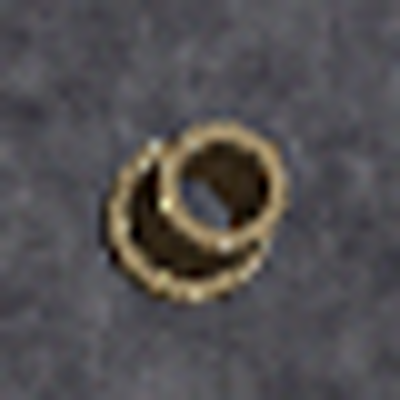

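```bash
cat > plan.py <<'E'
import sys
from h import *
from scipy.spatial.transform import Rotation as R
# usage: plan.py x,y,z,yaw ...  -> tool shift (cm) / turn relative to the present measured pose
s=ctrl.read_state();p=s["tcp_pos"];R0=R.from_euler("xyz",s["ee_rot"])
print("t",round(s["time"],2),"tcp",p,"rpy",s["ee_rot"],"w",round(s["width"],1),"F",s["wrist_force"],"q",s["joint_positions"])
for a in sys.argv[1:]:
    x,y,z,yw=map(float,a.split(","))
    dt=R0.inv().apply(np.array([x,y,z])-p)/10
    Rt=R.from_euler("xyz",[-np.pi/2,0,yw])
    print(a,"tr",np.round(dt,2),"ang",np.round((R0.inv()*Rt).as_rotvec(),3),"len mm",round(10*np.linalg.norm(dt)))
E
python3 plan.py 450,100,200,1.28
python3 - <<'E'
from h import *
c=get_calibration("top");T=c["cam_to_world"]
print(onz(c,T,[438.7,153.1],34),onz(c,T,[435.5,156.9],8),onz(c,T,[440,212.9],18))
E
```

```text
t 0.1 tcp [226.71 555.22 244.39] rpy [-1.57  0.    2.75] w 85.6 F [-0.64  0.85 -0.26] q [ 1.52  0.04  0.08 -0.   -1.62 -0.33]
450,100,200,1.28 tr [-37.88   4.5   33.69] ang [-0.    1.47 -0.  ] len mm 509
[[ 578.88 -346.48   34.  ]] [[ 576.76 -345.87    8.  ]] [[ 448.3 -344.3   18. ]]
```

>>> {"fn": "servo_tool", "kwargs": {"angular": [[0, 0.18, 0], [0, 0.36, 0], [0, 0.54, 0], [0, 0.72, 0], [0, 0.9, 0]], "translation": [[-4.5, 0.5, 4], [-9, 1, 8], [-13.5, 1.5, 12], [-18, 2, 16], [-22.5, 2.5, 20]], "grip": [8.5, 8.5, 8.5, 8.5, 8.5], "squeeze": 50}}

```text
time: 0.72
tcp_pos: [359.8, 283.4, 219.9]
ee_rot: [-1.571, -0.0, 1.849]
wrist_force: [1.1, -0.1, -0.4]
width: 85.2
```

```bash
python3 plan.py 450,100,180,1.28 436,-228,150,1.28
```

```text
t 0.72 tcp [359.83 283.36 219.93] rpy [-1.57 -0.    1.85] w 85.2 F [ 1.06 -0.08 -0.37] q [ 1.11 -0.35 -0.31 -0.   -1.61 -0.83]
450,100,180,1.28 tr [-20.11   3.99  -3.64] ang [-0.    0.57  0.  ] len mm 208
436,-228,150,1.28 tr [-51.27   6.99   6.69] ang [-0.    0.57  0.  ] len mm 522
```

>>> {"fn": "servo_tool", "kwargs": {"angular": [[0, 0.15, 0], [0, 0.3, 0], [0, 0.45, 0], [0, 0.569, 0], [0, 0.569, 0]], "translation": [[-5.5, 0.75, 0.7], [-11, 1.5, 1.4], [-16.5, 2.2, 2.1], [-22, 3, 2.9], [-27.5, 3.7, 3.6]], "grip": [8.5, 8.5, 8.5, 8.5, 8.5]}}

```text
time: 1.35
tcp_pos: [401.4, 9.4, 183.0]
ee_rot: [-1.571, -0.001, 1.284]
wrist_force: [1.0, 0.3, 0.3]
width: 85.1
```

```bash
python3 plan.py 436,-228,120,1.28
```

```text
t 1.35 tcp [401.45   9.43 182.96] rpy [-1.57 -0.    1.28] w 85.1 F [1.02 0.31 0.33] q [ 0.53 -0.53 -0.5  -0.   -1.6  -0.82]
436,-228,120,1.28 tr [-21.8    6.29 -10.03] ang [0. 0. 0.] len mm 248
```

>>> {"fn": "servo_tool", "kwargs": {"angular": [[0, 0.005, 0], [0, 0.005, 0], [0, 0.005, 0], [0, 0.005, 0], [0, 0.005, 0]], "translation": [[-5.4, 1.5, -2.5], [-10.8, 3, -5], [-16.2, 4.5, -7.5], [-20.5, 6, -9.5], [-21.8, 6.3, -10]], "grip": [8.5, 8.5, 8.5, 8.5, 8.5]}}

```text
time: 1.98
tcp_pos: [434.9, -228.3, 118.2]
ee_rot: [-1.567, 0.001, 1.276]
wrist_force: [0.2, 0.1, 0.5]
width: 84.7
```

```bash
cat > wl.py <<'E'
import sys
from h import *
from scipy.spatial.transform import Rotation as R
def wrist(name):
    s=ctrl.read_state();p,d=grab_frame("wrist");c=get_calibration("wrist")
    Tt=np.eye(4);Tt[:3,:3]=R.from_euler("xyz",s["ee_rot"]).as_matrix();Tt[:3,3]=s["tcp_pos"]
    cv2.imwrite(f"pics/{name}.png",p[:,:,::-1]);return p,d,c,Tt@c["T_tool_cam"]
if __name__=="__main__":
    p,d,c,T=wrist(sys.argv[1])
    a=p.copy()
    for i,q in enumerate(sys.argv[2:]):
        u=proj(c,T,list(map(float,q.split(","))))[0];print(q,u)
        cv2.drawMarker(a,tuple(int(round(k)) for k in u),(255,0,255),cv2.MARKER_CROSS,10,1)
    cv2.imwrite(f"pics/{sys.argv[1]}.png",a[:,:,::-1])
E
python3 wl.py w1 436,-228,50 449,-345,22; python3 plan.py 436,-228,32,1.28
```

```text
436,-228,50 [315.26 219.83]
449,-345,22 [247.07  56.75]
t 2.02 tcp [ 435.19 -228.41  118.59] rpy [-1.57  0.    1.28] w 85.3 F [-1.43  0.01 -2.01] q [-0.07 -0.23 -0.4   0.   -1.41 -0.22]
436,-228,32,1.28 tr [ 0.07  8.66 -0.09] ang [-0. -0. -0.] len mm 87
```

View pics/w1.png

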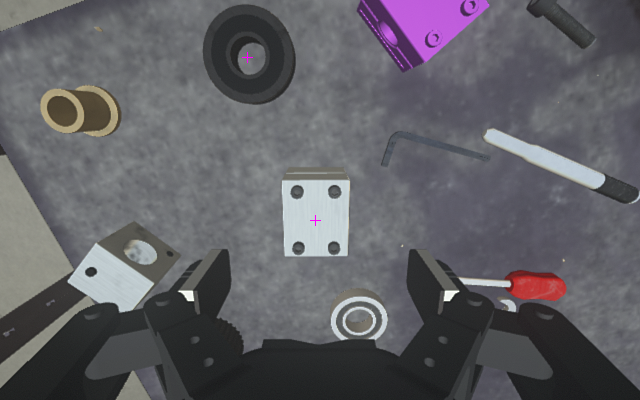

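The wrist view shows the four-screw clamp centred at (316,218), matching the projected marker. The smooth ring is at (249,55), and the jaws straddle the clamp. Descending now.

>>> {"fn": "servo_tool", "kwargs": {"angular": [[0, 0, 0], [0, 0, 0], [0, 0, 0], [0, 0, 0], [0, 0, 0]], "translation": [[0, 3, -0.1], [0, 6, -0.1], [0.1, 8, -0.1], [0.1, 9, -0.1], [0.1, 9, -0.1]], "grip": [8.5, 8.5, 8.5, 8.5, 6]}}

```text
time: 2.65
tcp_pos: [437.5, -225.2, 30.4]
ee_rot: [-1.571, 0.0, 1.281]
wrist_force: [0.5, 0.4, 0.9]
width: 69.3
```

>>> {"fn": "servo_tool", "kwargs": {"angular": [[0, 0, 0], [0, 0, 0], [0, 0, 0], [0, 0, 0], [0, 0, 0]], "translation": [[0, 0, 0], [0, 0, 0], [0, 0, 0], [0, 0, 0], [0, 0, 0]], "grip": [5, 4.2, 4.2, 4.2, 4.2], "squeeze": 60}}

```text
time: 3.28
tcp_pos: [438.2, -225.7, 31.8]
ee_rot: [-1.573, -0.0, 1.28]
wrist_force: [-1.2, 2.1, 6.8]
width: 45.1
```

```bash
python3 plan.py 436,-228,130,1.28
```

```text
t 3.27 tcp [ 438.22 -225.69   31.8 ] rpy [-1.57 -0.    1.28] w 45.1 F [-1.2   2.13  6.84] q [-0.07 -0.17 -0.51  0.   -1.23 -0.23]
436,-228,130,1.28 tr [-0.28 -9.82  0.13] ang [0. 0. 0.] len mm 98
```

>>> {"fn": "servo_tool", "kwargs": {"angular": [[0, 0, 0], [0, 0, 0], [0, 0, 0], [0, 0, 0], [0, 0, 0]], "translation": [[0, -1, 0], [0, -3, 0], [0, -6, 0], [0, -9, 0], [0, -10, 0]], "grip": [4.2, 4.2, 4.2, 4.2, 4.2]}}

```text
time: 3.9
tcp_pos: [438.0, -225.8, 132.2]
ee_rot: [-1.574, -0.0, 1.28]
wrist_force: [0.5, -0.1, -3.4]
width: 45.2
```

```bash
python3 wl.py w2; python3 plan.py 528,214,130,1.28
```

```text
t 3.95 tcp [ 438.07 -225.8   132.37] rpy [-1.57 -0.    1.28] w 45.3 F [ 0.53 -0.42 -0.67] q [-0.07 -0.24 -0.38  0.   -1.43 -0.23]
528,214,130,1.28 tr [44.71  0.24  4.01] ang [ 0. -0.  0.] len mm 449
```

View pics/w2.png

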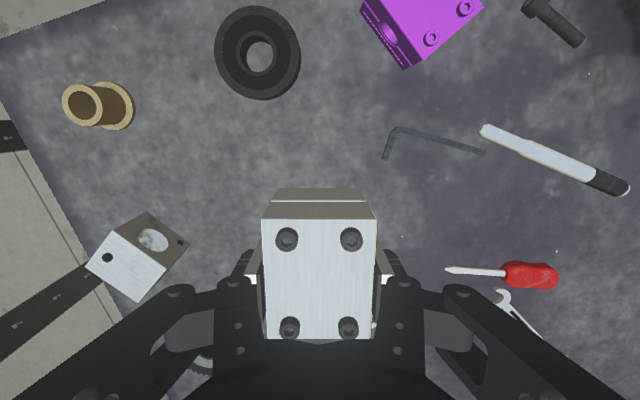

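>>> {"fn": "servo_tool", "kwargs": {"angular": [[0, 0, 0], [0, 0, 0], [0, 0, 0], [0, 0, 0], [0, 0, 0]], "translation": [[3, 0, 0.3], [8, 0, 0.7], [13.5, 0, 1.2], [19, 0, 1.7], [24.5, 0, 2.2]], "grip": [4.2, 4.2, 4.2, 4.2, 4.2]}}

```text
time: 4.58
tcp_pos: [486.0, 17.1, 128.7]
ee_rot: [-1.569, 0.001, 1.28]
wrist_force: [-0.1, -0.3, -3.1]
width: 45.4
```

>>> {"fn": "servo_tool", "kwargs": {"angular": [[0, 0, 0], [0, 0, 0], [0, 0, 0], [0, 0, 0], [0, 0, 0]], "translation": [[5.5, 0, 0.5], [11, 0, 1], [16.5, 0, 1.4], [19.5, 0, 1.7], [20.2, 0, 1.8]], "grip": [4.2, 4.2, 4.2, 4.2, 4.2]}}

```text
time: 5.2
tcp_pos: [526.6, 215.3, 127.9]
ee_rot: [-1.568, 0.003, 1.282]
wrist_force: [-0.6, 0.1, -2.7]
width: 45.3
```

```bash
python3 wl.py w3 528.3,213.6,7 423.2,189.6,7; python3 plan.py 529,216,40,1.28
python3 - <<'E'
from h import *
c=get_calibration("wrist");T=c["T_tool_cam"]
d,o=ray(c,T,[318,279]);print(o+d*((-18.2-o[1])/d[:,1])[:,None])
E
```

```text
528.3,213.6,7 [314.37 197.12]
423.2,189.6,7 [429.59 134.24]
t 5.25 tcp [526.69 215.07 128.23] rpy [-1.57  0.    1.28] w 45.3 F [-0.58 -0.4  -3.09] q [ 0.74 -0.02 -0.19 -0.   -1.41 -1.03]
529,216,40,1.28 tr [ 0.17  8.82 -0.21] ang [-0.  0. -0.] len mm 88
[[ -4.97 -18.2    0.85]]
```

View pics/w3.png

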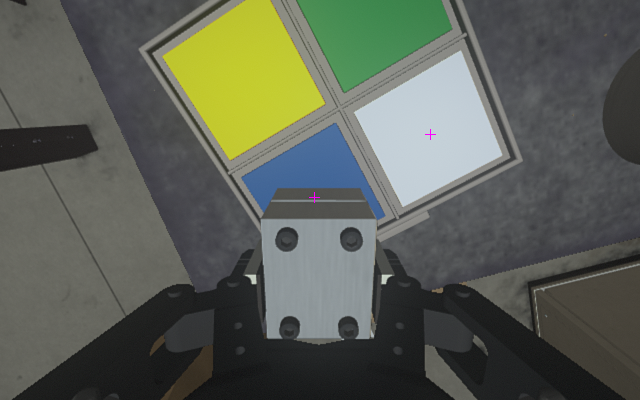

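>>> {"fn": "servo_tool", "kwargs": {"angular": [[0, 0, 0], [0, 0, 0], [0, 0, 0], [0, 0, 0], [0, 0, 0]], "translation": [[0.15, 2.5, -0.1], [0.3, 5.5, -0.2], [0.3, 7.5, -0.2], [0.3, 8.5, -0.2], [0.3, 8.7, -0.2]], "grip": [4.2, 4.2, 4.2, 4.2, 4.2]}}

```text
time: 5.88
tcp_pos: [529.9, 215.6, 42.8]
ee_rot: [-1.57, 0.001, 1.279]
wrist_force: [-0.5, -0.2, -2.8]
width: 45.1
```

```bash
python3 plan.py 529.3,217,39,1.28
```

```text
t 5.88 tcp [529.94 215.55  42.85] rpy [-1.57  0.    1.28] w 45.1 F [-0.48 -0.24 -2.78] q [ 0.74  0.04 -0.29  0.   -1.24 -1.03]
529.3,217,39,1.28 tr [0.12 0.38 0.1 ] ang [-0. -0. -0.] len mm 4
```

>>> {"fn": "servo_tool", "kwargs": {"angular": [[0, 0, 0], [0, 0, 0], [0, 0, 0], [0, 0, 0], [0, 0, 0]], "translation": [[0.1, 0.1, 0], [0.1, 0.2, 0], [0.1, 0.3, 0], [0.1, 0.4, 0], [0.1, 0.4, 0]], "grip": [4.2, 4.2, 4.2, 4.2, 4.2]}}

```text
time: 6.5
tcp_pos: [530.4, 217.3, 39.2]
ee_rot: [-1.571, 0.0, 1.28]
wrist_force: [0.1, -0.3, -3.1]
width: 45.0
```

>>> {"fn": "servo_tool", "kwargs": {"angular": [[0, 0, 0], [0, 0, 0], [0, 0, 0], [0, 0, 0], [0, 0, 0]], "translation": [[0, 0.1, 0], [0, 0.2, 0], [0, 0.2, 0], [0, 0.2, 0], [0, 0.2, 0]], "grip": [4.2, 4.2, 4.2, 4.2, 4.2]}}

```text
time: 7.12
tcp_pos: [530.6, 217.4, 38.8]
ee_rot: [-1.572, -0.0, 1.28]
wrist_force: [-5.4, -0.6, 6.5]
width: 45.0
```

Contact (force went from -3 to +6.5 N). Releasing gently and lifting.

>>> {"fn": "servo_tool", "kwargs": {"angular": [[0, 0, 0], [0, 0, 0], [0, 0, 0], [0, 0, 0], [0, 0, 0]], "translation": [[0, 0, 0], [0, 0, 0], [0, 0, 0], [0, -0.2, 0], [0, -1, 0]], "grip": [4.8, 5.6, 6.4, 6.6, 6.6]}}

```text
time: 7.75
tcp_pos: [530.2, 217.1, 47.2]
ee_rot: [-1.57, 0.001, 1.28]
wrist_force: [0.2, -0.0, 0.6]
width: 66.2
```

>>> {"fn": "servo_tool", "kwargs": {"angular": [[0, 0, 0], [0, 0, 0], [0, 0, 0], [0, 0, 0], [0, 0, 0]], "translation": [[0, -2, 0], [0, -5, 0], [0, -8, 0], [-3, -9.5, 0], [-8, -9.5, 0]], "grip": [6.8, 7, 8, 8.5, 8.5]}}

```text
time: 8.38
tcp_pos: [508.0, 140.9, 144.5]
ee_rot: [-1.573, -0.002, 1.282]
wrist_force: [0.5, -1.1, -0.8]
width: 85.2
```

```bash
python3 wl.py w4 528.3,213.6,57; python3 plan.py 431,-110,100,1.28
```

```text
528.3,213.6,57 [319.09 296.76]
t 8.43 tcp [506.3  136.38 144.17] rpy [-1.57 -0.    1.28] w 84.6 F [ 1.91 -1.72  0.76] q [ 0.65 -0.15 -0.28  0.   -1.44 -0.94]
431,-110,100,1.28 tr [-25.76   4.41   0.13] ang [ 0. -0.  0.] len mm 261
```

View pics/w4.png

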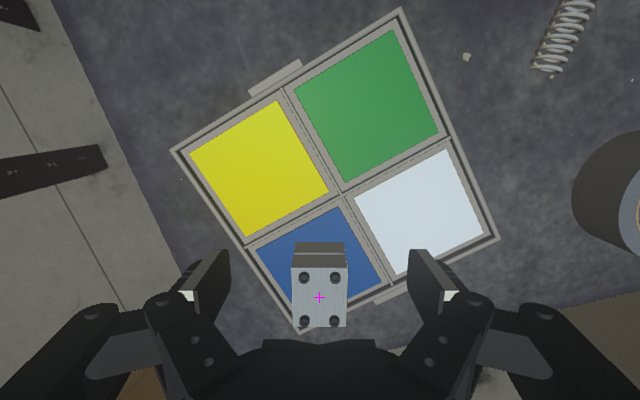

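The clamp stands upright on blue, with its top centred at (320,298) on the projected insert middle. Next is the bearing.

>>> {"fn": "servo_tool", "kwargs": {"angular": [[0, 0, 0], [0, 0, 0], [0, 0, 0], [0, 0, 0], [0, 0, 0]], "translation": [[-5.5, 1, 0], [-11, 2, 0], [-16.5, 3, 0.1], [-22, 4, 0.1], [-25.3, 4.4, 0.1]], "grip": [8.5, 8.5, 8.5, 8.5, 8.5]}}

```text
time: 9.05
tcp_pos: [433.0, -103.3, 98.6]
ee_rot: [-1.571, -0.0, 1.279]
wrist_force: [0.7, 0.0, 0.5]
width: 84.8
```

```bash
python3 wl.py w5 431,-110,15; python3 plan.py 431,-110,19,1.28
```

```text
431,-110,15 [317.06 202.84]
t 9.1 tcp [ 432.13 -105.15   98.28] rpy [-1.57  0.    1.28] w 85.1 F [-0.76 -2.8  -1.23] q [ 0.22 -0.37 -0.54  0.   -1.4  -0.51]
431,-110,19,1.28 tr [-0.49  7.93 -0.03] ang [-0. -0. -0.] len mm 79
```

View pics/w5.png

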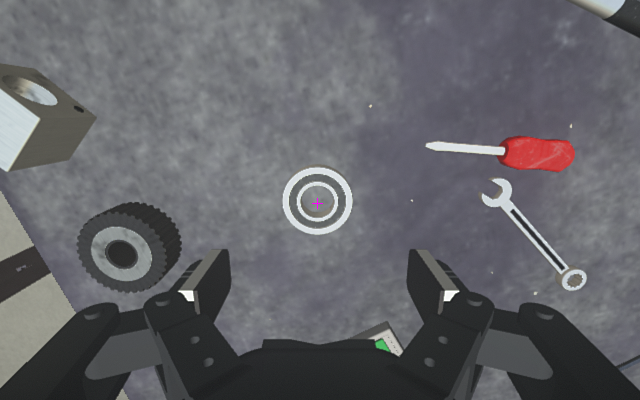

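>>> {"fn": "servo_tool", "kwargs": {"angular": [[0, 0, 0], [0, 0, 0], [0, 0, 0], [0, 0, 0], [0, 0, 0]], "translation": [[-0.2, 2.5, 0], [-0.4, 5, 0], [-0.5, 7, 0], [-0.5, 7.8, 0], [-0.5, 7.9, 0]], "grip": [8.5, 8.5, 8.5, 7.5, 6.5]}}

```text
time: 9.72
tcp_pos: [432.6, -106.2, 19.7]
ee_rot: [-1.571, 0.0, 1.28]
wrist_force: [-0.5, -0.6, 0.7]
width: 65.0
```

```bash
python3 wl.py w6; python3 plan.py 431,-110,17,1.28
```

```text
t 9.78 tcp [ 432.91 -106.14   20.02] rpy [-1.57  0.    1.28] w 65.3 F [-0.15  0.23 -0.85] q [ 0.22 -0.31 -0.64  0.   -1.23 -0.51]
431,-110,17,1.28 tr [-0.42  0.3   0.07] ang [ 0.  0. -0.] len mm 5
```

View pics/w6.png

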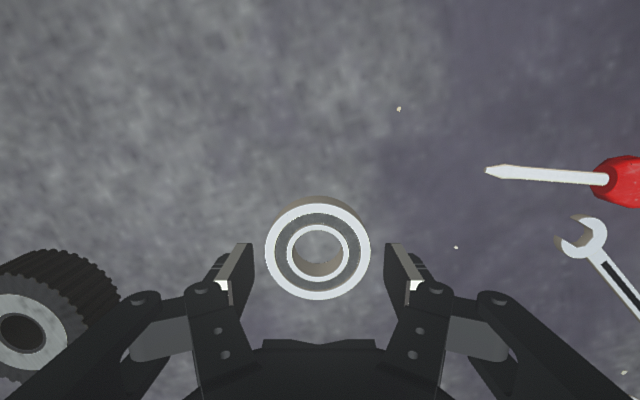

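>>> {"fn": "servo_tool", "kwargs": {"angular": [[0, 0, 0], [0, 0, 0], [0, 0, 0], [0, 0, 0], [0, 0, 0]], "translation": [[-0.2, 0.2, 0], [-0.4, 0.4, 0], [-0.4, 0.4, 0], [-0.4, 0.4, 0], [-0.4, 0.4, 0]], "grip": [6.3, 6.2, 6, 5.7, 5.5]}}

```text
time: 10.4
tcp_pos: [431.4, -110.0, 15.4]
ee_rot: [-1.571, 0.0, 1.28]
wrist_force: [-0.5, -0.6, -0.2]
width: 54.9
```

>>> {"fn": "servo_tool", "kwargs": {"angular": [[0, 0, 0], [0, 0, 0], [0, 0, 0], [0, 0, 0], [0, 0, 0]], "translation": [[0, 0, 0], [0, 0, 0], [0, 0, 0], [0, 0, 0], [0, 0, 0]], "grip": [5.2, 4.9, 4.8, 4.8, 4.8]}}

```text
time: 11.02
tcp_pos: [431.7, -110.0, 16.1]
ee_rot: [-1.572, 0.0, 1.28]
wrist_force: [-1.9, 0.1, 5.2]
width: 48.7
```

```bash
python3 wl.py w7; python3 plan.py 431,-110,17,1.28
```

```text
t 11.07 tcp [ 431.67 -110.06   16.08] rpy [-1.57  0.    1.28] w 48.9 F [-2.33  0.31  4.98] q [ 0.21 -0.3  -0.65  0.   -1.22 -0.5 ]
431,-110,17,1.28 tr [-0.01 -0.09  0.07] ang [ 0.  0. -0.] len mm 1
```

View pics/w7.png

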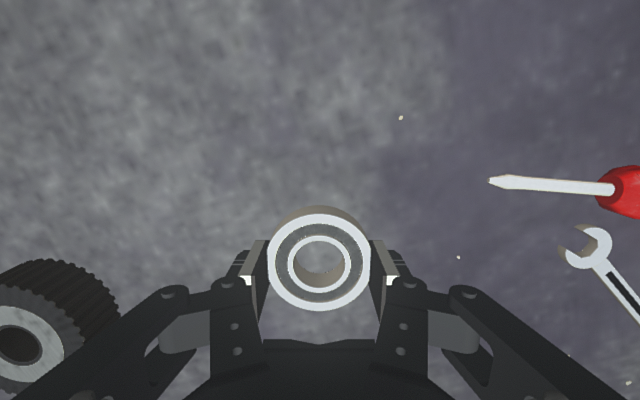

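Run:
```python
from h import *
c=get_calibration("wrist");T=c["T_tool_cam"]
for uv in ([319,262],[268,262],[372,262],[319,310]):
    d,o=ray(c,T,uv);print(o+d*((1.1-o[1])/d[:,1])[:,None])
```

```text
[[-2.52  1.1   1.3 ]]
[[ -2.53   1.1  -23.06]]
[[-2.51  1.1  26.6 ]]
[[24.2  1.1  1.3]]
```

>>> {"fn": "servo_tool", "kwargs": {"angular": [[0, 0, 0], [0, 0, 0], [0, 0, 0], [0, 0, 0], [0, 0, 0]], "translation": [[0, -0.2, 0], [0, -0.5, 0], [0, -1, 0], [0, -1.5, 0], [0, -1.5, 0]], "grip": [4.8, 4.8, 4.8, 4.8, 4.8]}}

```text
time: 11.7
tcp_pos: [431.7, -110.0, 30.9]
ee_rot: [-1.572, -0.0, 1.28]
wrist_force: [0.1, 0.0, -2.3]
width: 48.9
```

```bash
python3 wl.py w8; python3 plan.py 431,-110,17,1.28
```

```text
t 11.75 tcp [ 431.49 -109.96   30.57] rpy [-1.57 -0.    1.28] w 48.8 F [ 0.41 -0.07 -2.29] q [ 0.21 -0.32 -0.63  0.   -1.26 -0.5 ]
431,-110,17,1.28 tr [-0.02  1.36  0.05] ang [ 0. -0.  0.] len mm 14
```

View pics/w8.png

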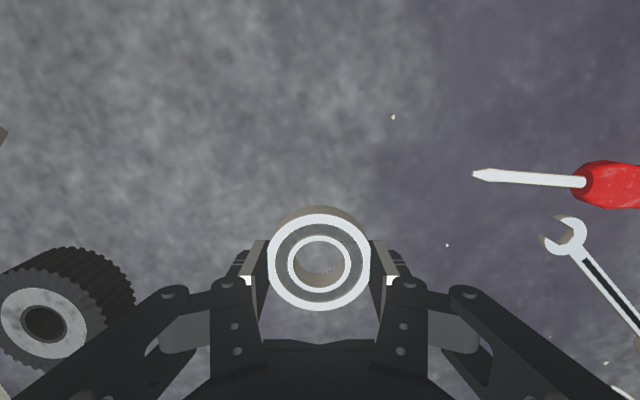

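```bash
python3 plan.py 553.2,110.3,80,1.28
```

```text
t 11.75 tcp [ 431.49 -109.96   30.57] rpy [-1.57 -0.    1.28] w 48.8 F [ 0.41 -0.07 -2.29] q [ 0.21 -0.32 -0.63  0.   -1.26 -0.5 ]
553.2,110.3,80,1.28 tr [24.59 -4.93 -5.34] ang [ 0. -0.  0.] len mm 256
```

>>> {"fn": "servo_tool", "kwargs": {"angular": [[0, 0, 0], [0, 0, 0], [0, 0, 0], [0, 0, 0], [0, 0, 0]], "translation": [[2, -3, -0.5], [6, -5, -1.5], [11, -5, -2.5], [16, -5, -3.6], [21, -5, -4.7]], "grip": [4.8, 4.8, 4.8, 4.8, 4.8]}}

```text
time: 12.38
tcp_pos: [537.2, 79.3, 80.1]
ee_rot: [-1.571, 0.0, 1.28]
wrist_force: [1.8, -1.3, -1.4]
width: 48.6
```

>>> {"fn": "servo_tool", "kwargs": {"angular": [[0, 0, 0], [0, 0, 0], [0, 0, 0], [0, 0, 0], [0, 0, 0]], "translation": [[3, 0, -0.5], [3.6, 1, -0.6], [3.6, 3, -0.6], [3.6, 4, -0.6], [3.6, 4.3, -0.6]], "grip": [4.8, 4.8, 4.8, 4.8, 4.8]}}

```text
time: 13.0
tcp_pos: [552.1, 109.7, 36.5]
ee_rot: [-1.57, 0.001, 1.279]
wrist_force: [0.1, -0.0, -1.1]
width: 48.7
```

```bash
python3 wl.py w9; python3 plan.py 553.2,110.3,23.1,1.28
```

```text
t 13.05 tcp [552.37 109.85  36.75] rpy [-1.57  0.    1.28] w 48.8 F [-0.07 -1.02 -1.55] q [ 0.55  0.02 -0.32  0.   -1.23 -0.84]
553.2,110.3,23.1,1.28 tr [ 0.07  1.36 -0.07] ang [-0. -0. -0.] len mm 14
```

View pics/w9.png

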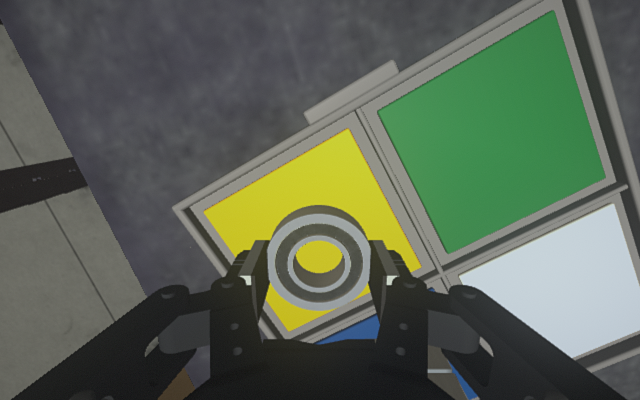

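Bearing held flat over yellow at (319,262). Lowering slowly until contact.

>>> {"fn": "servo_tool", "kwargs": {"angular": [[0, 0, 0], [0, 0, 0], [0, 0, 0], [0, 0, 0], [0, 0, 0]], "translation": [[0.1, 0.4, 0], [0.1, 0.8, 0], [0.1, 1.1, 0], [0.1, 1.3, 0], [0.1, 1.4, 0]], "grip": [4.8, 4.8, 4.8, 4.8, 4.8]}}

```text
time: 13.68
tcp_pos: [553.0, 111.4, 23.2]
ee_rot: [-1.571, 0.0, 1.28]
wrist_force: [-1.3, -0.2, 1.9]
width: 48.8
```

>>> {"fn": "servo_tool", "kwargs": {"angular": [[0, 0, 0], [0, 0, 0], [0, 0, 0], [0, 0, 0], [0, 0, 0]], "translation": [[0, 0.1, 0], [0, 0.1, 0], [0, 0.1, 0], [0, 0, 0], [0, -0.5, 0]], "grip": [4.8, 5.2, 5.8, 6.4, 6.8]}}

```text
time: 14.3
tcp_pos: [552.8, 111.3, 28.2]
ee_rot: [-1.57, 0.0, 1.28]
wrist_force: [0.1, 0.6, 0.8]
width: 68.3
```

>>> {"fn": "servo_tool", "kwargs": {"angular": [[0, 0, 0], [0, 0, 0], [0, 0, 0], [0, 0, 0], [0, 0, 0]], "translation": [[0, -1, 0], [0, -3.5, 0], [-2, -7, 0.5], [-6, -9.5, 1.5], [-11, -9.5, 2.5]], "grip": [7, 7.5, 8.5, 8.5, 8.5]}}

```text
time: 14.92
tcp_pos: [498.3, 12.9, 126.9]
ee_rot: [-1.576, -0.003, 1.281]
wrist_force: [0.2, -1.2, -0.6]
width: 84.9
```

```bash
python3 wl.py w10 552.7,108.6,22; python3 plan.py 449,-345,100,1.28
```

```text
552.7,108.6,22 [290.7  315.67]
t 14.97 tcp [495.51   9.1  125.83] rpy [-1.57 -0.    1.28] w 84.9 F [ 1.71 -3.57 -0.57] q [ 0.43 -0.23 -0.38  0.   -1.41 -0.72]
449,-345,100,1.28 tr [-35.25   2.56  -5.73] ang [ 0. -0.  0.] len mm 358
```

View pics/w10.png

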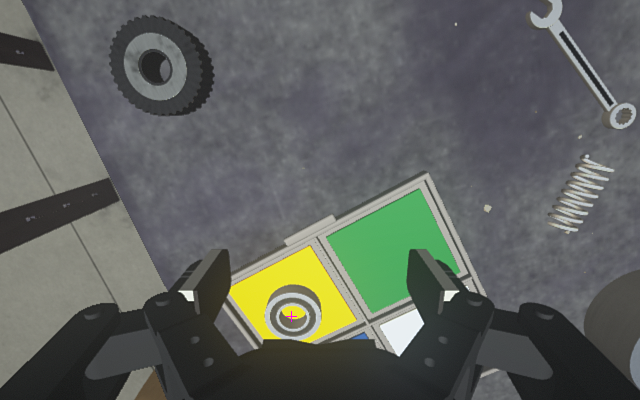

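Bearing sits in the middle of yellow at (292,314). Next is the ring.

>>> {"fn": "servo_tool", "kwargs": {"angular": [[0, 0, 0], [0, 0, 0], [0, 0, 0], [0, 0, 0], [0, 0, 0]], "translation": [[-5.5, 0, -0.9], [-11, 0.3, -1.8], [-16.5, 0.8, -2.7], [-22, 1.2, -3.6], [-27.5, 1.6, -4.5]], "grip": [8.5, 8.5, 8.5, 8.5, 8.5]}}

```text
time: 15.6
tcp_pos: [461.5, -265.0, 108.3]
ee_rot: [-1.572, 0.0, 1.28]
wrist_force: [1.1, 0.9, 0.1]
width: 85.0
```

>>> {"fn": "servo_tool", "kwargs": {"angular": [[0, 0, 0], [0, 0, 0], [0, 0, 0], [0, 0, 0], [0, 0, 0]], "translation": [[-5, 0.5, -0.8], [-7, 0.8, -1.2], [-7.5, 1, -1.3], [-7.5, 1, -1.3], [-7.5, 1, -1.3]], "grip": [8.5, 8.5, 8.5, 8.5, 8.5]}}

```text
time: 16.23
tcp_pos: [453.0, -338.0, 97.8]
ee_rot: [-1.572, 0.0, 1.281]
wrist_force: [0.1, -1.2, -0.0]
width: 84.6
```

```bash
python3 wl.py w11 449,-345,22; python3 plan.py 449,-345,17,1.28
```

```text
449,-345,22 [319.68 204.85]
t 16.27 tcp [ 453.09 -337.97   97.87] rpy [-1.57  0.    1.28] w 85.2 F [0.42 0.49 0.25] q [-0.29 -0.02 -0.24  0.   -1.34 -0.  ]
449,-345,17,1.28 tr [-0.79  8.09  0.2 ] ang [ 0.  0. -0.] len mm 81
```

View pics/w11.png

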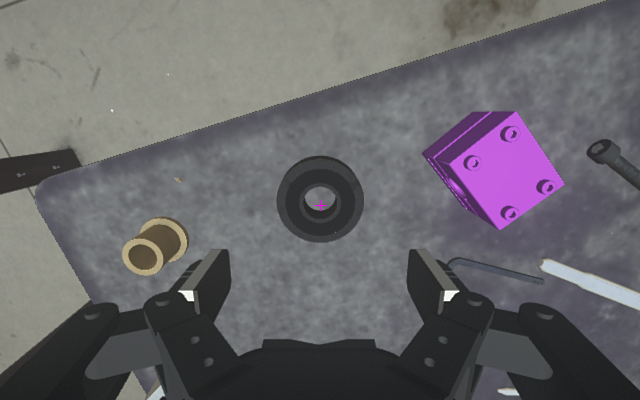

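>>> {"fn": "servo_tool", "kwargs": {"angular": [[0, 0, 0], [0, 0, 0], [0, 0, 0], [0, 0, 0], [0, 0, 0]], "translation": [[-0.5, 2, 0.1], [-0.9, 4.5, 0.1], [-0.9, 6.5, 0.1], [-0.9, 7.8, 0.1], [-0.9, 8, 0.1]], "grip": [8.5, 8.5, 8.5, 8.5, 8]}}

```text
time: 16.9
tcp_pos: [448.9, -346.6, 16.8]
ee_rot: [-1.57, 0.0, 1.28]
wrist_force: [0.5, 0.2, 0.6]
width: 80.2
```

```bash
python3 wl.py w12; python3 plan.py 449,-346,17,1.28
```

```text
t 16.95 tcp [ 449.22 -346.82   17.36] rpy [-1.57  0.    1.28] w 80.1 F [ 0.51  0.77 -0.69] q [-0.3   0.05 -0.33  0.   -1.19  0.01]
449,-346,17,1.28 tr [0.07 0.04 0.04] ang [-0.  0. -0.] len mm 1
```

View pics/w12.png

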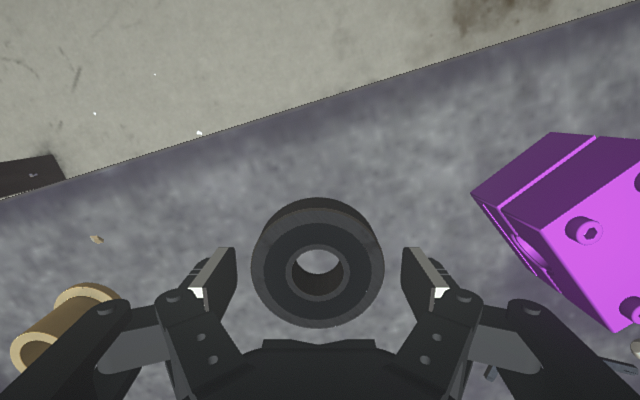

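>>> {"fn": "servo_tool", "kwargs": {"angular": [[0, 0, 0], [0, 0, 0], [0, 0, 0], [0, 0, 0], [0, 0, 0]], "translation": [[0, 0, 0], [0, 0, 0], [0, 0, 0], [0, 0, 0], [0, 0, 0]], "grip": [7.5, 7, 6.7, 6.4, 6.2]}}

```text
time: 17.58
tcp_pos: [449.4, -347.2, 17.6]
ee_rot: [-1.572, 0.0, 1.28]
wrist_force: [0.8, 0.3, 0.3]
width: 62.7
```

>>> {"fn": "servo_tool", "kwargs": {"angular": [[0, 0, 0], [0, 0, 0], [0, 0, 0], [0, 0, 0], [0, 0, 0]], "translation": [[0, 0, 0], [0, 0, 0], [0, 0, 0], [0, -0.5, 0], [0, -1.5, 0]], "grip": [6, 5.9, 5.9, 5.9, 5.9]}}

```text
time: 18.2
tcp_pos: [448.3, -346.7, 31.6]
ee_rot: [-1.569, -0.0, 1.28]
wrist_force: [0.2, 0.3, -0.7]
width: 59.9
```

```bash
python3 wl.py w13; python3 plan.py 423.7,191.2,100,1.28
```

```text
t 18.25 tcp [ 449.35 -347.38   33.91] rpy [-1.57  0.    1.28] w 59.9 F [ 1.27 -0.62  0.09] q [-0.3   0.03 -0.31  0.   -1.22  0.01]
423.7,191.2,100,1.28 tr [50.86 -6.66 17.9 ] ang [ 0. -0. -0.] len mm 543
```

View pics/w13.png

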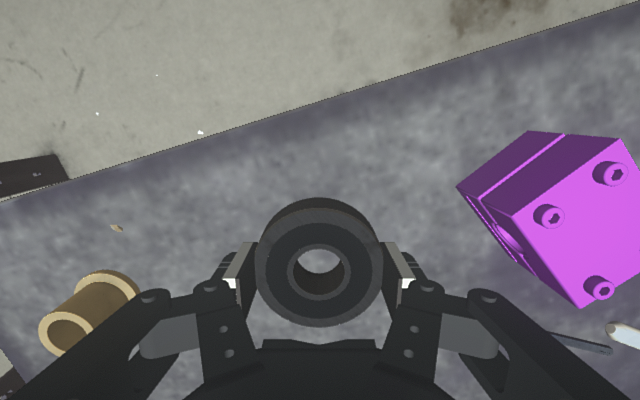

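Run:
```python
from wl import *
p,d,c,T=wrist("w14");print(ctrl.read_state()["wrist_force"],ctrl.read_state()["tcp_pos"],ctrl.read_state()["width"])
for uv in((275,265),(362,265),(318,315),(318,235),(450,330),(318,205)):
    print(uv,withd(c,T,uv,d[uv[1],uv[0]]))
```

```text
[ 1.5 -0.2 -1.4] [ 449.65 -347.43   33.7 ] 59.916097913375836
(275, 265) [[ 466.58 -356.16   37.52]]
(362, 265) [[ 428.11 -344.38   37.04]]
(318, 315) [[ 455.43 -324.25   37.07]]
(318, 235) [[ 443.2  -364.97   38.02]]
(450, 330) [[ 405.95 -336.14   78.48]]
(318, 205) [[ 439.76 -376.5    31.64]]
```

View pics/w14.png

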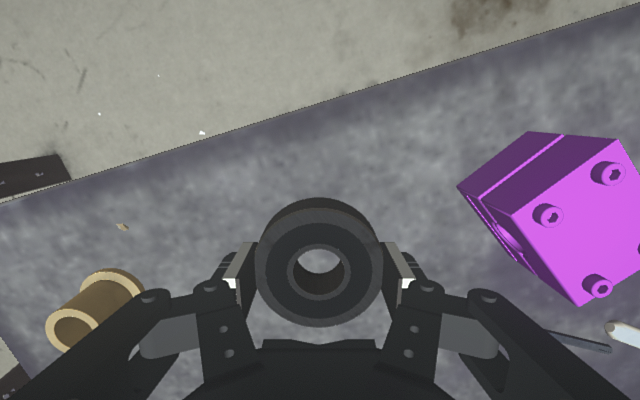

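>>> {"fn": "servo_tool", "kwargs": {"angular": [[0, 0, 0], [0, 0, 0], [0, 0, 0], [0, 0, 0], [0, 0, 0]], "translation": [[1, -3, 0.3], [4, -6.5, 1.4], [9, -6.5, 3.1], [14.5, -6.5, 5.1], [20, -6.5, 7]], "grip": [5.9, 5.9, 5.9, 5.9, 5.9]}}

```text
time: 18.92
tcp_pos: [438.9, -133.9, 97.3]
ee_rot: [-1.571, -0.0, 1.279]
wrist_force: [0.8, 0.7, -1.0]
width: 59.8
```

>>> {"fn": "servo_tool", "kwargs": {"angular": [[0, 0, 0], [0, 0, 0], [0, 0, 0], [0, 0, 0], [0, 0, 0]], "translation": [[5.5, 0, 1.9], [11, 0, 3.8], [16.5, 0, 5.8], [22, 0, 7.7], [27, 0, 9.5]], "grip": [5.9, 5.9, 5.9, 5.9, 5.9]}}

```text
time: 19.55
tcp_pos: [425.3, 152.6, 97.6]
ee_rot: [-1.571, -0.001, 1.281]
wrist_force: [1.3, -0.8, -1.4]
width: 59.9
```

```bash
python3 plan.py 423.5,190.2,40,1.28
```

```text
t 19.55 tcp [425.32 152.65  97.55] rpy [-1.57 -0.    1.28] w 59.9 F [ 1.28 -0.85 -1.45] q [ 0.79 -0.35 -0.53 -0.   -1.39 -1.08]
423.5,190.2,40,1.28 tr [3.54 5.76 1.25] ang [0. 0. 0.] len mm 69
```

>>> {"fn": "servo_tool", "kwargs": {"angular": [[0, 0, 0], [0, 0, 0], [0, 0, 0], [0, 0, 0], [0, 0, 0]], "translation": [[2.5, 1, 0.8], [3.5, 3, 1.2], [3.6, 5, 1.2], [3.6, 6, 1.2], [3.6, 6, 1.2]], "grip": [5.9, 5.9, 5.9, 5.9, 5.9]}}

```text
time: 20.18
tcp_pos: [424.4, 188.0, 36.8]
ee_rot: [-1.57, 0.001, 1.28]
wrist_force: [0.1, -1.1, -1.8]
width: 59.8
```

```bash
python3 wl.py w15; python3 plan.py 423.5,190.2,24.4,1.28
```

```text
t 20.23 tcp [424.9  188.27  37.69] rpy [-1.57  0.    1.28] w 60.2 F [ 0.59 -0.4  -1.12] q [ 0.85 -0.26 -0.57  0.   -1.26 -1.15]
423.5,190.2,24.4,1.28 tr [0.15 1.33 0.19] ang [ 0. -0. -0.] len mm 14
```

View pics/w15.png

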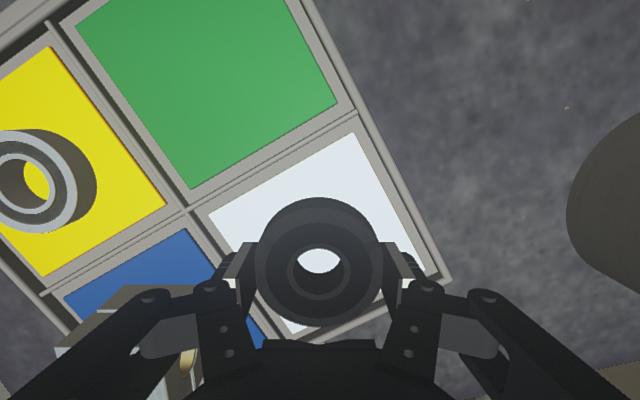

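>>> {"fn": "servo_tool", "kwargs": {"angular": [[0, 0, 0], [0, 0, 0], [0, 0, 0], [0, 0, 0], [0, 0, 0]], "translation": [[0.1, 0.4, 0.2], [0.1, 0.8, 0.2], [0.1, 1.1, 0.2], [0.1, 1.2, 0.2], [0.1, 1.3, 0.2]], "grip": [5.9, 5.9, 5.9, 5.9, 5.9]}}

```text
time: 20.85
tcp_pos: [423.2, 189.9, 25.2]
ee_rot: [-1.571, 0.0, 1.28]
wrist_force: [-7.1, -2.3, 9.3]
width: 59.7
```

Contact (+9 N). Release.

>>> {"fn": "servo_tool", "kwargs": {"angular": [[0, 0, 0], [0, 0, 0], [0, 0, 0], [0, 0, 0], [0, 0, 0]], "translation": [[0, 0, 0], [0, 0, 0], [0, 0, 0], [0, 0, 0], [0, -0.5, 0]], "grip": [5.9, 6.3, 6.8, 7.3, 7.6]}}

```text
time: 21.48
tcp_pos: [422.9, 189.8, 29.1]
ee_rot: [-1.57, 0.001, 1.28]
wrist_force: [0.4, 0.1, 0.4]
width: 76.2
```

>>> {"fn": "servo_tool", "kwargs": {"angular": [[0, 0, 0], [0, 0, 0], [0, 0, 0], [0, 0, 0], [0, 0, 0]], "translation": [[0, -1, 0], [0, -3.5, 0], [-2, -8, -0.5], [-6, -11, -1.5], [-11, -11, -2.5]], "grip": [7.7, 8, 8.5, 8.5, 8.5]}}

```text
time: 22.1
tcp_pos: [416.6, 77.2, 143.2]
ee_rot: [-1.575, -0.004, 1.282]
wrist_force: [-0.0, -0.6, -0.9]
width: 84.9
```

```bash
python3 wl.py w16 423.2,189.6,29; python3 plan.py 578,-346,110,1.28
```

```text
423.2,189.6,29 [345.23 311.23]
t 22.15 tcp [415.29  72.96 142.02] rpy [-1.57 -0.    1.28] w 85.2 F [ 1.84 -5.37  0.69] q [ 0.66 -0.46 -0.53  0.   -1.5  -0.95]
578,-346,110,1.28 tr [-35.44   3.23 -27.63] ang [ 0. -0.  0.] len mm 451
```

View pics/w16.png

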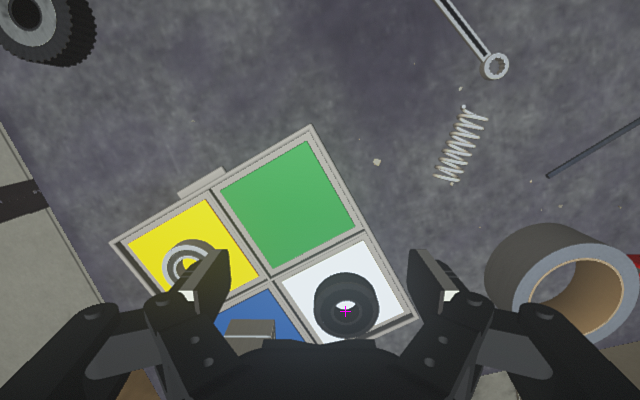

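Ring rests centred on white at (346,307). Next is the bush.

>>> {"fn": "servo_tool", "kwargs": {"angular": [[0, 0, 0], [0, 0, 0], [0, 0, 0], [0, 0, 0], [0, 0, 0]], "translation": [[-4.5, 0, -3.4], [-9, 0, -6.8], [-13.5, 0.2, -10.3], [-18, 0.5, -13.8], [-22.5, 0.8, -17.3]], "grip": [8.5, 8.5, 8.5, 8.5, 8.5]}}

```text
time: 22.78
tcp_pos: [517.3, -189.8, 132.2]
ee_rot: [-1.572, -0.0, 1.28]
wrist_force: [0.5, 1.0, 0.9]
width: 85.2
```

>>> {"fn": "servo_tool", "kwargs": {"angular": [[0, 0, 0], [0, 0, 0], [0, 0, 0], [0, 0, 0], [0, 0, 0]], "translation": [[-4.5, 0.5, -3.4], [-9, 1, -7], [-12, 2, -9.5], [-12.5, 2.4, -10], [-12.5, 2.4, -10]], "grip": [8.5, 8.5, 8, 7, 6.5]}}

```text
time: 23.4
tcp_pos: [576.4, -336.2, 107.0]
ee_rot: [-1.57, 0.0, 1.279]
wrist_force: [-0.5, 1.0, 0.3]
width: 65.1
```

```bash
python3 wl.py w17 578,-346,34; python3 plan.py 578,-346,25,1.28
```

```text
578,-346,34 [310.6  204.58]
t 23.45 tcp [ 576.58 -335.67  107.78] rpy [-1.57  0.    1.28] w 65.3 F [-0.03  0.4   0.33] q [-0.23  0.24  0.06  0.   -1.39 -0.06]
578,-346,25,1.28 tr [-0.95  8.28 -0.43] ang [ 0.  0. -0.] len mm 83
```

View pics/w17.png

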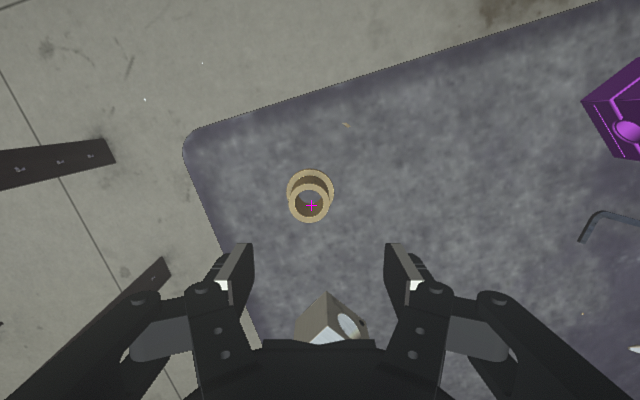

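>>> {"fn": "servo_tool", "kwargs": {"angular": [[0, 0, 0], [0, 0, 0], [0, 0, 0], [0, 0, 0], [0, 0, 0]], "translation": [[-0.6, 1.5, -0.3], [-1, 3.5, -0.5], [-1, 6, -0.5], [-1, 7.9, -0.5], [-1, 8.2, -0.5]], "grip": [6.5, 6.5, 6.5, 6, 5.5]}}

```text
time: 24.08
tcp_pos: [577.3, -346.6, 22.7]
ee_rot: [-1.567, -0.0, 1.28]
wrist_force: [-0.7, 0.1, 0.5]
width: 54.9
```

```bash
python3 wl.py w18 578,-346,34; python3 plan.py 578,-346,25,1.28
```

```text
578,-346,34 [315.02 282.28]
t 24.12 tcp [ 577.84 -346.94   23.87] rpy [-1.57  0.    1.28] w 55.0 F [-0.7   0.64 -0.83] q [-0.24  0.31 -0.01  0.   -1.24 -0.05]
578,-346,25,1.28 tr [ 0.09 -0.11  0.01] ang [-0. -0. -0.] len mm 1
```

View pics/w18.png

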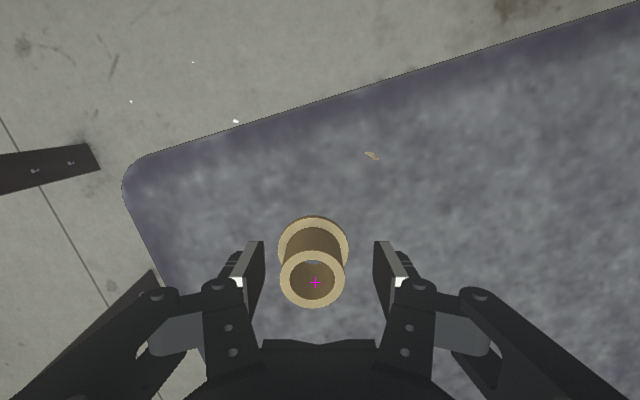

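>>> {"fn": "servo_tool", "kwargs": {"angular": [[0, 0, 0], [0, 0, 0], [0, 0, 0], [0, 0, 0], [0, 0, 0]], "translation": [[0, -0.1, -0.2], [0, -0.15, -0.2], [0, -0.15, -0.2], [0, -0.15, -0.2], [0, -0.15, -0.2]], "grip": [5, 4.5, 4, 3.5, 3.1]}}

```text
time: 24.75
tcp_pos: [580.4, -347.8, 26.9]
ee_rot: [-1.571, 0.0, 1.28]
wrist_force: [-0.6, 1.0, 0.9]
width: 31.0
```

>>> {"fn": "servo_tool", "kwargs": {"angular": [[0, 0, 0], [0, 0, 0], [0, 0, 0], [0, 0, 0], [0, 0, 0]], "translation": [[0, 0, 0], [0, 0, 0], [0, 0, 0], [0, 0, 0], [0, 0, 0]], "grip": [2.8, 2.5, 2.5, 2.5, 2.5]}}

```text
time: 25.38
tcp_pos: [580.5, -347.9, 27.2]
ee_rot: [-1.571, 0.0, 1.28]
wrist_force: [-1.2, 0.7, 2.7]
width: 26.8
```

>>> {"fn": "servo_tool", "kwargs": {"angular": [[0, 0, 0], [0, 0, 0], [0, 0, 0], [0, 0, 0], [0, 0, 0]], "translation": [[0, -0.3, 0], [0, -1, 0], [0, -2, 0], [0, -2.5, 0], [0, -2.5, 0]], "grip": [2.5, 2.5, 2.5, 2.5, 2.5]}}

```text
time: 26.0
tcp_pos: [580.8, -347.9, 52.7]
ee_rot: [-1.572, 0.0, 1.28]
wrist_force: [0.1, -0.2, -1.0]
width: 26.9
```

```bash
python3 wl.py w19; python3 plan.py 447,85,110,1.28
```

```text
t 26.05 tcp [ 580.47 -347.74   52.03] rpy [-1.57 -0.    1.28] w 26.5 F [ 0.04  0.   -1.33] q [-0.25  0.3   0.02 -0.   -1.29 -0.05]
447,85,110,1.28 tr [37.62 -5.8  25.2 ] ang [ 0. -0.  0.] len mm 457
```

View pics/w19.png

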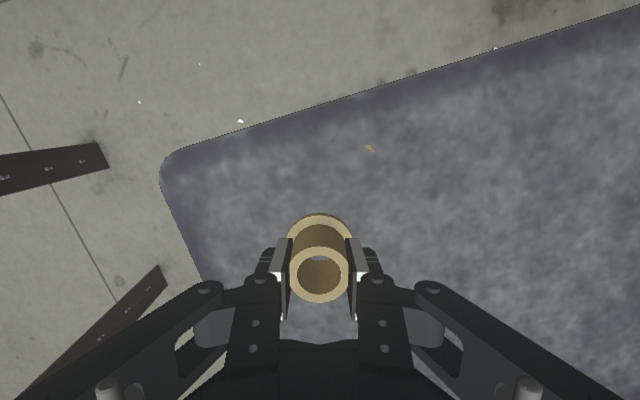

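>>> {"fn": "servo_tool", "kwargs": {"angular": [[0, 0, 0], [0, 0, 0], [0, 0, 0], [0, 0, 0], [0, 0, 0]], "translation": [[0, -3, 0], [1.5, -6, 1], [5, -7, 3.4], [9, -7, 6], [13.5, -7, 9]], "grip": [2.5, 2.5, 2.5, 2.5, 2.5]}}

```text
time: 26.68
tcp_pos: [532.2, -191.5, 121.5]
ee_rot: [-1.571, -0.0, 1.279]
wrist_force: [0.7, 1.1, -0.8]
width: 26.6
```

>>> {"fn": "servo_tool", "kwargs": {"angular": [[0, 0, 0], [0, 0, 0], [0, 0, 0], [0, 0, 0], [0, 0, 0]], "translation": [[4.5, 0, 3], [9, 0, 6], [13.5, 0, 9], [18, 0, 12], [22, 0, 14.7]], "grip": [2.5, 2.5, 2.5, 2.5, 2.5]}}

```text
time: 27.3
tcp_pos: [454.3, 61.9, 121.7]
ee_rot: [-1.571, -0.0, 1.28]
wrist_force: [-0.4, 1.0, -0.9]
width: 27.0
```

```bash
python3 plan.py 447.6,86,45,1.28;  python3 - <<'E'
from h import *
c=get_calibration("wrist");T=c["T_tool_cam"]
d,o=ray(c,T,[319,273]);print(o+d*((-6.8-o[1])/d[:,1])[:,None])
E
```

```text
t 27.3 tcp [454.29  61.89 121.74] rpy [-1.57 -0.    1.28] w 27.0 F [-0.41  0.97 -0.9 ] q [ 0.58 -0.34 -0.48 -0.   -1.43 -0.87]
447.6,86,45,1.28 tr [2.11 7.67 1.33] ang [0. 0. 0.] len mm 81
[[-1.18 -6.8   1.28]]
```

>>> {"fn": "servo_tool", "kwargs": {"angular": [[0, 0, 0], [0, 0, 0], [0, 0, 0], [0, 0, 0], [0, 0, 0]], "translation": [[1.5, 1.5, 0.9], [2.2, 4, 1.4], [2.2, 6.5, 1.4], [2.2, 7.6, 1.4], [2.2, 7.8, 1.4]], "grip": [2.5, 2.5, 2.5, 2.5, 2.5]}}

```text
time: 27.92
tcp_pos: [447.9, 85.1, 43.5]
ee_rot: [-1.57, 0.001, 1.28]
wrist_force: [0.2, -0.6, -0.6]
width: 26.7
```

```bash
python3 wl.py w20; python3 plan.py 447.6,85.7,34.3,1.28
```

```text
t 27.98 tcp [448.25  85.23  43.96] rpy [-1.57  0.    1.28] w 26.6 F [ 0.16 -0.58 -1.14] q [ 0.63 -0.29 -0.59  0.   -1.28 -0.92]
447.6,85.7,34.3,1.28 tr [0.03 0.97 0.08] ang [ 0. -0. -0.] len mm 10
```

View pics/w20.png

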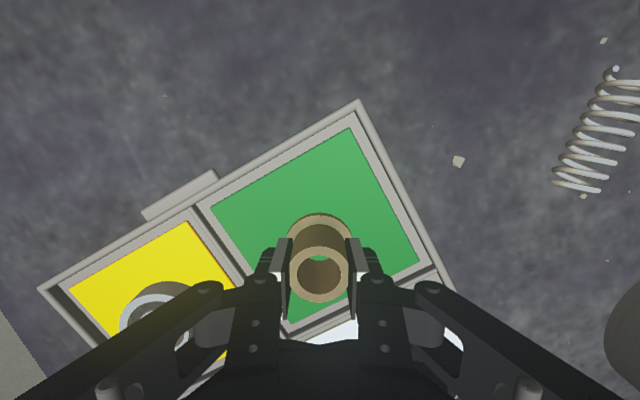

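Bush upright over green at (319,273). Lowering slowly.

>>> {"fn": "servo_tool", "kwargs": {"angular": [[0, 0, 0], [0, 0, 0], [0, 0, 0], [0, 0, 0], [0, 0, 0]], "translation": [[0, 0.3, 0], [0, 0.6, 0], [0, 0.8, 0], [0, 0.95, 0], [0, 1.05, 0]], "grip": [2.5, 2.5, 2.5, 2.5, 2.5]}}

```text
time: 28.6
tcp_pos: [448.2, 85.4, 34.1]
ee_rot: [-1.571, 0.0, 1.28]
wrist_force: [-6.4, 0.3, 9.3]
width: 26.5
```

>>> {"fn": "servo_tool", "kwargs": {"angular": [[0, 0, 0], [0, 0, 0], [0, 0, 0], [0, 0, 0], [0, 0, 0]], "translation": [[0, 0, 0], [0, 0, 0], [0, 0, 0], [0, 0, 0], [0, -0.5, 0]], "grip": [2.6, 3, 3.6, 4.2, 4.8]}}

```text
time: 29.22
tcp_pos: [447.9, 85.2, 38.1]
ee_rot: [-1.57, 0.001, 1.28]
wrist_force: [-0.5, -0.4, 0.6]
width: 47.8
```

>>> {"fn": "servo_tool", "kwargs": {"angular": [[0, 0, 0], [0, 0, 0], [0, 0, 0], [0, 0, 0], [0, 0, 0]], "translation": [[0, -1.5, 0], [0, -4, 0], [0, -8, 0], [-3, -12, 0], [-8, -14, 0]], "grip": [5, 5, 5, 5, 5]}}

```text
time: 29.85
tcp_pos: [425.7, 8.6, 182.0]
ee_rot: [-1.574, -0.002, 1.282]
wrist_force: [0.2, -0.6, -0.7]
width: 50.1
```

>>> {"fn": "servo_tool", "kwargs": {"angular": [[0, 0, 0], [0, 0, 0], [0, 0, 0], [0, 0, 0], [0, 0, 0]], "translation": [[-5, -1, 0], [-9, -2, 0], [-10, -2, 0], [-10, -2, 0], [-10, -2, 0]], "grip": [5, 5, 5, 5, 5]}}

```text
time: 30.48
tcp_pos: [396.6, -86.4, 198.1]
ee_rot: [-1.57, 0.0, 1.281]
wrist_force: [0.7, -0.2, 0.1]
width: 50.4
```

```bash
python3 wl.py w21 447.2,84.4,41 423.2,189.6,29 552.6,108.6,22 528.3,213.6,57; python3 plan.py
python3 - <<'E'
from h import *
p,d=grab_frame("top");a=p.copy();c=get_calibration("top");T=c["cam_to_world"]
np.save("top_p2.npy",p);np.save("top_d2.npy",d)
cv2.imwrite("pics/top2.png",a[:,:,::-1])
q=p[130:270,150:300].copy();cv2.imwrite("pics/tray.png",cv2.resize(q,(640,597),interpolation=cv2.INTER_CUBIC)[:,:,::-1])
E
```

```text
447.2,84.4,41 [317.85 339.24]
423.2,189.6,29 [359.81 393.89]
552.6,108.6,22 [242.8  363.66]
528.3,213.6,57 [284.75 448.18]
t 30.52 tcp [396.61 -86.29 198.05] rpy [-1.57  0.    1.28] w 49.9 F [ 0.66  0.04 -0.29] q [ 0.29 -0.51 -0.46 -0.   -1.62 -0.58]
```

View pics/w21.png

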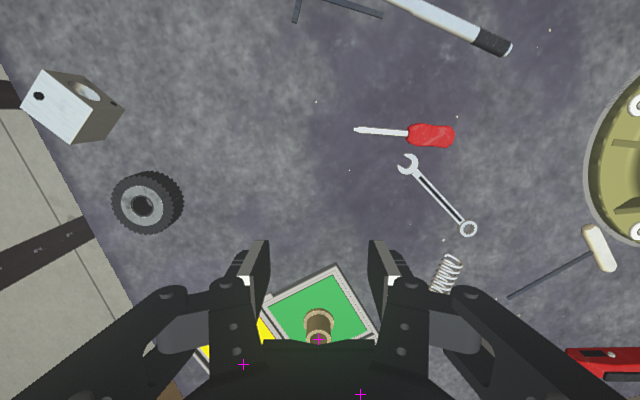

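View pics/top2.png

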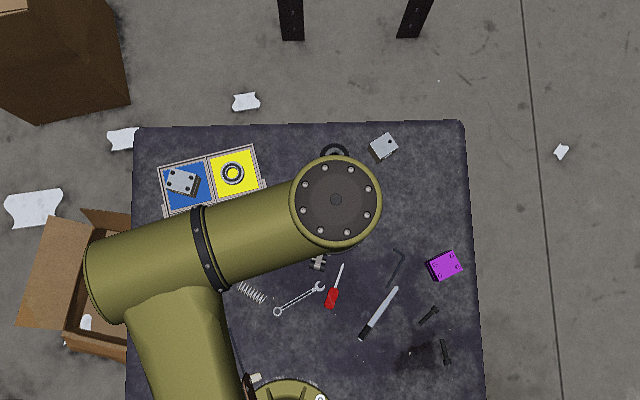

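View pics/tray.png

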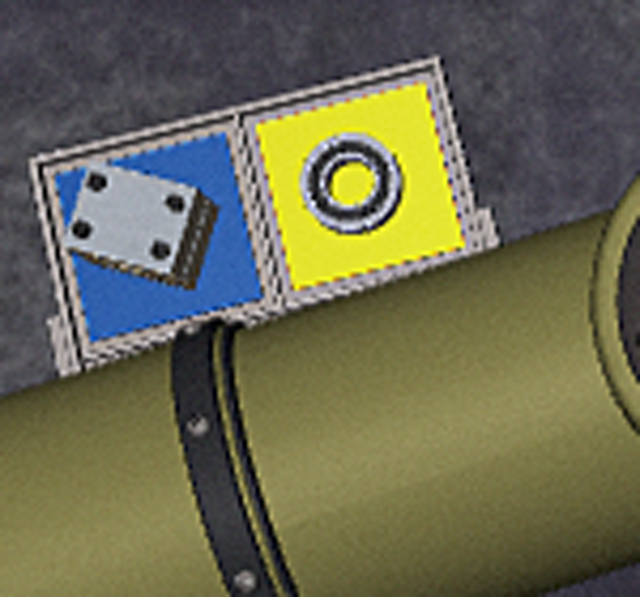

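Arm hides part of the tray, so I'm swinging it clear for a full check.

>>> {"fn": "servo_tool", "kwargs": {"angular": [[0, 0, 0], [0, 0, 0], [0, 0, 0], [0, 0, 0], [0, 0, 0]], "translation": [[-5, -0.5, 0], [-10, -1, 0], [-15, -1, 0], [-20, -1, 0], [-25, -1, 0]], "grip": [5, 5, 5, 5, 5]}}

```text
time: 31.2
tcp_pos: [324.6, -327.5, 208.2]
ee_rot: [-1.571, 0.0, 1.281]
wrist_force: [0.8, 0.3, 0.2]
width: 49.8
```

>>> {"fn": "servo_tool", "kwargs": {"angular": [[0, 0, 0], [0, 0, 0], [0, 0, 0], [0, 0, 0], [0, 0, 0]], "translation": [[-3, -0.5, 0], [-5, -1, 0], [-5, -1, 0], [-5, -1, 0], [-5, -1, 0]], "grip": [5, 5, 5, 5, 5]}}

```text
time: 31.82
tcp_pos: [310.9, -373.7, 218.2]
ee_rot: [-1.571, -0.0, 1.281]
wrist_force: [-1.0, 0.1, -0.0]
width: 50.2
```

Run:
```python
from h import *
p,d=grab_frame("top");c=get_calibration("top");T=c["cam_to_world"]
cv2.imwrite("pics/top3.png",p[:,:,::-1])
q=p[130:270,150:300].copy();cv2.imwrite("pics/tray3.png",cv2.resize(q,(640,597),interpolation=cv2.INTER_CUBIC)[:,:,::-1])
p,d=grab_frame("side");q=p[130:290,220:420];cv2.imwrite("pics/side3.png",cv2.resize(q,(740,592),interpolation=cv2.INTER_CUBIC)[:,:,::-1])
for n,P in (("bush",[447.2,84.4,41]),("ring",[423.2,189.6,29]),("bearing",[552.6,108.6,22]),("clamp",[528.3,213.6,57])):
    u=proj(c,T,P)[0];print(n,u,(u-[150,130])*4.267)
print(ctrl.read_state()["tcp_pos"],ctrl.read_state()["time"],ctrl.read_state()["wrist_force"])
```

```text
bush [242.63 217.71] [395.27 374.25]
ring [194.52 230.83] [189.96 430.26]
bearing [232.67 171.6 ] [352.74 177.52]
clamp [180.56 180.66] [130.41 216.15]
[ 310.75 -373.84  218.38] 31.925 [-0.17 -0.22  0.35]
```

View pics/top3.png

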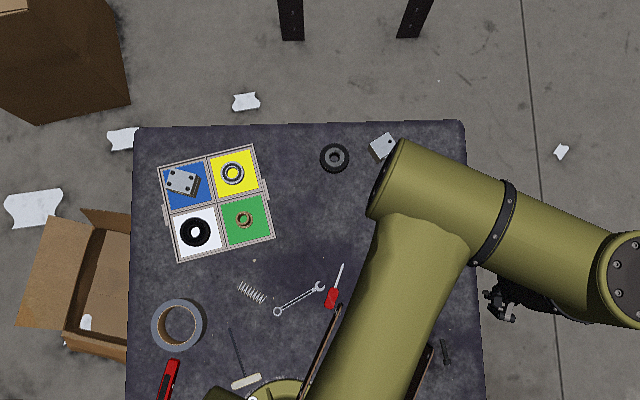

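View pics/tray3.png

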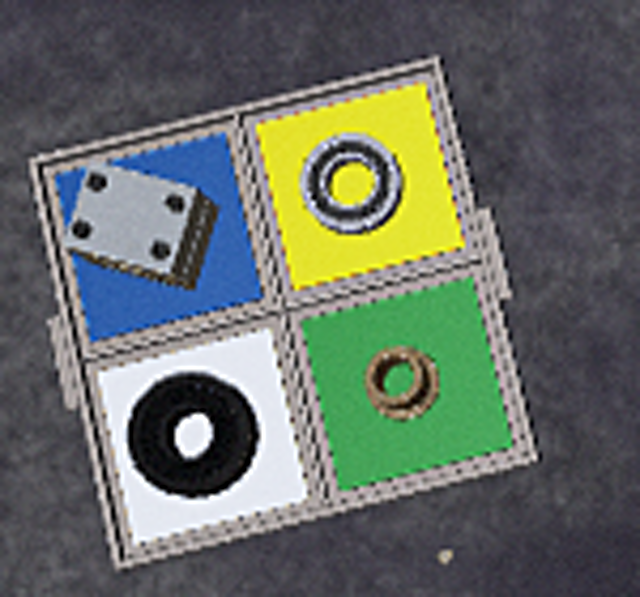

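View pics/side3.png

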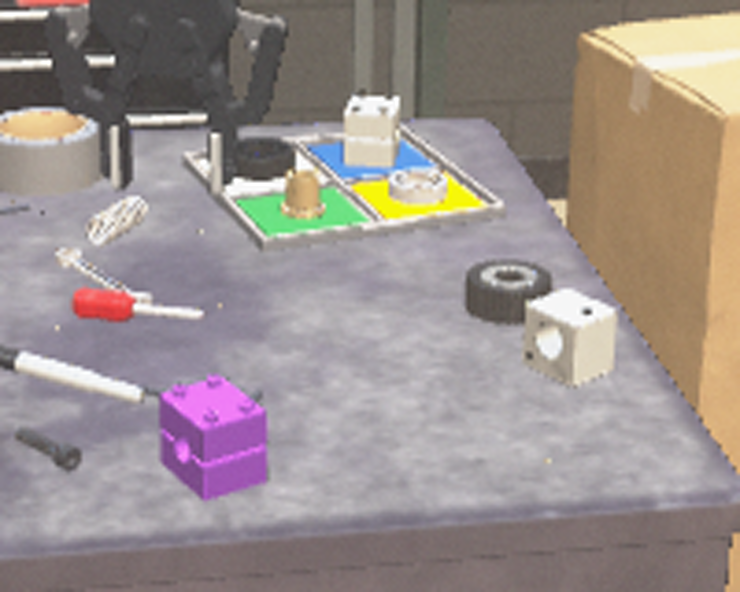

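The top view agrees with the predicted top-face centres to within about 2 mm. In the 4.27x crop (predicted / seen), the bush is (395,374)/(397,376), the ring (190,430)/(193,434), the bearing (353,178)/(352,183) and the clamp (130,216)/(132,215). All four stand flat or upright, and the look-alikes are where they were. Handing in.

```bash
python3 -c "
from rig import ctrl
print(ctrl.finish_job())"
```

```text
the job is handed in; nothing more can be done
None
```

The kit tray is packed: the four-screw clamp on blue, the bearing on yellow, the smooth ring on white and the bush on green. I handed the job in at about 32 s of the 102 s allowed; `finish_job()` gave no verdict.

- **Setting down:** I lowered each part slowly until the wrist force changed, then released it. The highest force after a contact step was about 9 N.
- **Final camera check:** All four parts stand flat or upright, and the top view puts each within about 2 mm of its insert's middle. The gripper is open and clear of everything.
- **Look-alikes:** The pulley, the bored block and the purple clamp show no visible movement. I judged this by eye and did not re-measure them. In the last top view the arm partly hid the block and fully hid the purple clamp, so for those I relied on the side view.
- **Unexplained reading:** The finger openings while gripping read 1–3 mm below the stated sizes (bearing 48.8 mm for 52, ring 59.9 mm for 63). I took this as gripper give; the lifts held and the parts stayed flat.

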